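# Hold a racked sample tube up to the bench scanner

## Task

Scan the sample tube that carries the barcode label: draw it up out of its well in the rack, turn and tip it so that the barcode squarely faces the window of the scanner, which looks down at a slant, and hold it still there in mid-air, cap uppermost, with the middle of the label straight in front of the window and about 10 cm from it. The program finishes while the gripper is still holding the tube in front of the scanner. Leave the rack, the two blank tubes, the scanner and the vials and pot standing nearby where they are.

Things in the scene. Friction and masses are not known exactly. Their poses are not given: they have to be found in the camera images.
- barcoded_tube: the tube to scan, the only one with a barcode: white, 16 mm diameter, white cap 19 mm diameter (top 18 mm), 98 mm long, about 23 g. Origin: centre of its lower end; z along its axis to the cap; x points out through the label's middle. Stands upright in a rack well, lower end 10 mm above the worktop, 56 mm (cap and 38 mm of tube) above the rack's top plate; turns freely in the well, 1.1 mm play
- label_middle (a point): middle of the barcode label, on the tube's surface 9 mm from its axis, 44 mm above its lower end (axes as the tube's: x straight out of the label). Paper label with black bars across it, 19 to 69 mm above the lower end, about 65 degrees round the tube to either side; at the start it faces roughly toward the robot
- rack: plain grey plastic tube rack, loose, 0.7 kg, 80 mm (x) by 176 mm (y) by 59 mm tall. Origin: centre of its underside. Top plate's upper face 52 mm above the worktop, a second pierced plate at 24 to 28 mm. Two rows (x = -17 and +17 mm) of five wells (y = -60 to 60 mm, 30 mm apart), 18.2 mm wide. Three tubes stand in the row at x = -17 mm, 60 mm apart
- blank_tube_1: a spare tube of the same shape and size without a label, standing in the rack; origin at the centre of its lower end. To be left alone
- blank_tube_2: another spare tube without a label, standing in the rack; origin at the centre of its lower end. To be left alone
- scanner: hands-free bench scanner, fixed to the worktop: round grey foot 112 mm in diameter, thin steel neck, a grey head on a hinge 240 mm above the worktop. Origin at the centre of the foot's underside; its -x axis is the side to which the scanner looks
- scan_window (a point): centre of the dark window (40 x 18 mm) in the front of the scanner head, about 240 mm up; head 60 mm wide, 34 mm high, reaching 80 mm behind the window. Axes turn with the head: the scanner looks along -x, slanting down by 0.48 to 0.70 rad, different every time; y is level, across the window. The head's hinge holds its angle by friction only
- vial_large: white vial with black screw cap, 33 mm in diameter, 70 mm tall, loose; origin under its centre. Bystander
- vial_small: white vial with black screw cap, 27 mm in diameter, 52 mm tall, loose; origin under its centre. Bystander
- lidded_pot: white sample pot with lid, 67 mm in diameter, 54 mm tall, loose; origin under its centre. Bystander

How it is judged:
By the outcome, as a careful person would: the job done as asked, in the order asked, and still so for the second after the job is handed in, while the arm keeps its last pose, push and grip.
It also fails if it takes over 35 s, if anything falls off the work surface, if the arm or the gripper's body presses on something with over 40 N, if the wrist force passes 120 N, or if a joint passes its speed limit or range.

## Robot

A 6-joint arm with a two-finger parallel gripper is mounted at the origin on a cart in front of the work surface, level with it; the furniture and walls round the work are solid. World frame = base frame: x ahead of the robot, y to its left, z up, the work surface at z = 0. Lengths are in m, angles in rad, forces in N, time in s.
With the tool pointing down it reaches from about 0.25 to 0.725 m from the base axis. Payload 4 kg.
Tool frame: the origin (TCP) lies at the very end of the fingers, on their centre line; the grasp point (between the pads) lies 19 mm behind it; z points along the fingers, y is the line along which they close (so a half turn about z gives the same grasp; the last joint's range is limited). The gripper opens to 85 mm and grips with 20 to 120 N. Pads are 22 mm wide; open, the fingers measure 114 mm over their backs; the gripper's body (76 mm by 85 mm) begins 54 mm behind the grasp point. The pads swing forward as they close: fully open they stand 13 mm farther back than shut.
Start: joints at [-1.257, 0.241, 0.005, 1.335, 0, 1.571], TCP at [0.154, -0.476, 0.231] pointing down, gripper open.
Joint ranges: [-2.72, 2.72], [-1.05, 1.87], [-1.09, 1.28], [-1.99, 2.15], [-1.42, 1.44], [-3.14, 3.14]. Speed limits (rad/s): [2.79, 2.79, 3.14, 3.14, 3.14, 3.14].

## Interface

Orientations are given as a unit quaternion [x, y, z, w].
In Python, from workcell import telemetry, vision, workorder gives the robot as it stands.
- The arm moves only by the shell command python3 -m inch 'ROWS'. ROWS is JSON, a list of rows, each a list of 3 entries, a list of its own where there are three numbers: the turn, a rotation vector about the tool's x, y, z scaled (see below), then the shift along the tool's x, y, z scaled (see below), then the closure, from -1 (fully open) to 1 (shut). A call has 1 to 10 rows; each row shifts and turns the commanded pose from where the row before left it, along the tool's axes as they then stand; what a row does not reach is not made up. The controller multiplies each number of a shift by 0.3 m and each number of a turn by 360 degrees. A row lasts 1/12 s, in which the tool goes at most 41.7 mm and 7.16 degrees, less where a joint would pass 70% of its speed; a pose out of reach is approached as far as the arm can. A call with a number of a shift or a turn outside -1 to 1 is refused whole. A call with a gripper value outside its range is refused whole. The fingers move at their own pace and stop on an object; the grip force is fixed at half the most. Time passes only in rows, so rows that do not move let the fingers close. It gives the time, the measured TCP pose, the force, the opening and the grip force at its end, in the units of the state.
- telemetry.get_obs(): the state, without advancing time (a new reading comes with each control period).
- vision.camera(name): name is "side" or "top" or "wrist"; returns a dict with "img" (420x560x3 uint8, red, green, blue), "fov_y" (degrees; the focal length in pixels is half the picture's height over the tangent of half this angle, whatever the lens; pixels are square), "cx", "cy" (the principal point, pixels), "D" ([k1, k2, p1, p2, k3] as OpenCV has them; the pictures are not rectified), "pose" (4x4, takes a point from camera to world coordinates). Camera axes: x right, y up, looking along -z (the intrinsics and any distortion apply to the point x, -y, -z); pixel columns grow to the right and rows downward; lengths in m; the calibration is good to about 2 mm. A picture is of the moment at which its call begins. There is no depth.
- workorder.job_done(): hands the job in; it is judged then, once.
The state is a dict: "clock": time; "joint_pos": joint angles; "joint_vel": joint speeds; "tau": joint torques, N m; "eef_pos": TCP position; "tool_rot": TCP orientation; "ft_force": force on the tool from outside, world axes, zero at the start; "ft_torque": the same for the moment, N m; "grip_width": finger opening in m; "grasp_force": force on a finger pad.
Only numpy, scipy, OpenCV 4.12 (cv2) and the standard library are available. Lean on these libraries where they do the work, as an engineer would, in place of code of your own. Each camera call takes 0.05 s, during which the arm holds its last target. There are 200 camera calls.

## Working session

There is one attempt and no reset: what is moved stays moved. The work goes in short steps, Python scripts to look and compute and a shell command to move; the robot and the scene stay as the last step left them, time stands still between calls to the robot, and variables do not carry over. Pictures are saved under pics/ and viewed, at most 10 in all, crops included, and the job is handed in when it is done.

```bash
mkdir -p pics; ls
cat > h.py <<'E'
import numpy as np, cv2
from scipy.spatial.transform import Rotation as R
from workcell import telemetry, vision, workorder
def grab(n,save=None):
    c=vision.camera(n); 
    if save: cv2.imwrite('pics/'+save,c['img'][:,:,::-1])
    h=c['img'].shape[0]; f=h/2/np.tan(np.radians(c['fov_y'])/2)
    c['K']=np.array([[f,0,c['cx']],[0,f,c['cy']],[0,0,1.]]); c['D']=np.array(c['D'],float); c['pose']=np.array(c['pose']); return c
def ray(c,uv):
    p=cv2.undistortPoints(np.array(uv,float).reshape(-1,1,2),c['K'],c['D']).reshape(-1,2)
    d=np.c_[p[:,0],-p[:,1],-np.ones(len(p))]@c['pose'][:3,:3].T
    return c['pose'][:3,3],d/np.linalg.norm(d,axis=1)[:,None]
def onz(c,uv,z):
    o,d=ray(c,uv); return o+d*((z-o[2])/d[:,2])[:,None]
def proj(c,P):
    q=(np.atleast_2d(P)-c['pose'][:3,3])@c['pose'][:3,:3]; q=q*[1,-1,-1]
    return cv2.projectPoints(q.reshape(-1,1,3),np.zeros(3),np.zeros(3),c['K'],c['D'])[0].reshape(-1,2)
def tri(c1,u1,c2,u2):
    o1,d1=ray(c1,u1);o2,d2=ray(c2,u2);out=[]
    for a,b in zip(d1,d2):
        s=np.linalg.lstsq(np.c_[a,-b],o2-o1,rcond=None)[0]
        out.append(np.r_[(o1+a*s[0]+o2+b*s[1])/2,np.linalg.norm(o1+a*s[0]-o2-b*s[1])])
    return np.array(out)
E
python3 - <<'E'
from h import *
cs=[grab(n,n+'0.png') for n in ('side','top','wrist')]
for c in cs: print(c['fov_y'],c['cx'],c['cy'],c['D'],c['pose'].round(3).tolist())
cv2.imwrite('pics/all.png',cv2.resize(np.hstack([c['img'][:,:,::-1] for c in cs[:1]]),(800,600)))
o=telemetry.get_obs();print(o)
E
```

```text
pics
43.55584607407309 283.5259687526735 209.40818148297984 [0.03967665 0.         0.         0.         0.        ] [[0.948, 0.172, -0.269, 0.24], [-0.319, 0.5, -0.805, -1.059], [-0.004, 0.849, 0.529, 0.844], [0.0, 0.0, 0.0, 1.0]]
52.847691049115575 283.42636408710786 208.12086688448107 [-0.08557259  0.          0.          0.          0.        ] [[-0.021, 0.988, -0.15, 0.424], [-1.0, -0.018, 0.02, 0.007], [0.017, 0.15, 0.988, 1.401], [0.0, 0.0, 0.0, 1.0]]
69.73855660427496 274.8516992937491 214.8654890691488 [0.00885647 0.         0.         0.         0.        ] [[0.308, 0.905, 0.293, 0.231], [-0.951, 0.294, 0.092, -0.451], [-0.003, -0.307, 0.952, 0.374], [0.0, 0.0, 0.0, 1.0]]
{'clock': 0.15, 'joint_pos': array([-1.25698930e+00,  2.41209557e-01,  4.04724608e-03,  1.33520874e+00,
        2.80169015e-05,  1.57079323e+00]), 'joint_vel': array([ 0.00041347, -0.0023526 ,  0.00500879,  0.0018202 ,  0.00069847,
        0.00144573]), 'tau': array([ 1.16390835e-03, -3.72633827e+01,  2.52639019e+01,  1.23548092e-02,
        6.71248768e-05, -6.23122546e-06]), 'eef_pos': array([ 0.15420219, -0.47512742,  0.23063782]), 'tool_rot': array([ 9.87715329e-01,  1.56261986e-01, -1.09195662e-04, -7.79876845e-04]), 'ft_force': array([ 0.27373155,  0.56340128, -0.36348614]), 'ft_torque': array([-0.01591174, -0.01795038, -0.00340877]), 'grasp_force': 0.0, 'grip_width': 0.08546035993845606}
```

View pics/side0.png

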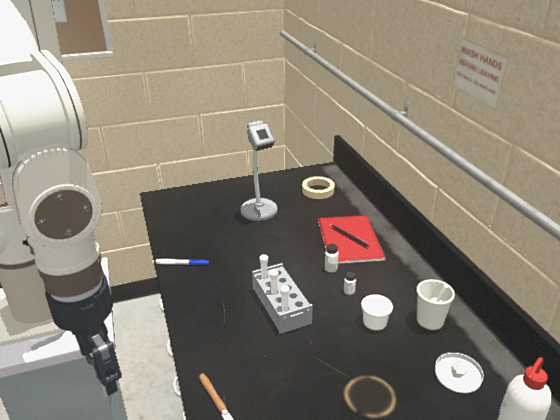

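View pics/top0.png

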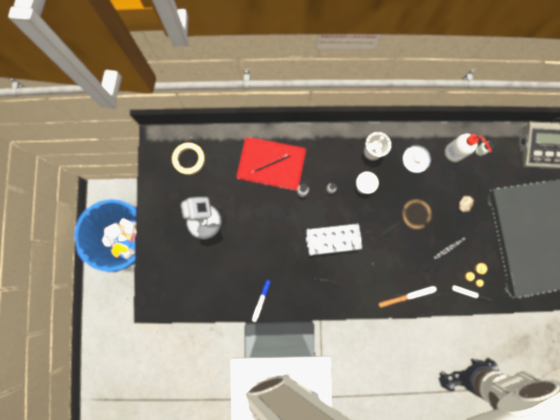

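The side view shows the scanner head at (260,135) and its foot at (258,209). The rack is at about (280,295), with tubes at (264,265), (273,283) and (285,297). In the top view the rack is at (333,240), the scanner head at (197,208) and the foot at (204,222). I'll zoom in on these.

Run:
```python
from h import *
s=cv2.imread('pics/side0.png');t=cv2.imread('pics/top0.png')
def z(i,x,y,w,h): return cv2.resize(i[y:y+h,x:x+w],(400,300),interpolation=cv2.INTER_CUBIC)
cv2.imwrite('pics/z.png',np.vstack([np.hstack([z(s,240,245,120,90),z(s,232,110,60,45)]),np.hstack([z(t,290,205,80,60),z(t,170,185,80,60)])]))
```

```text
(no output)
```

View pics/z.png

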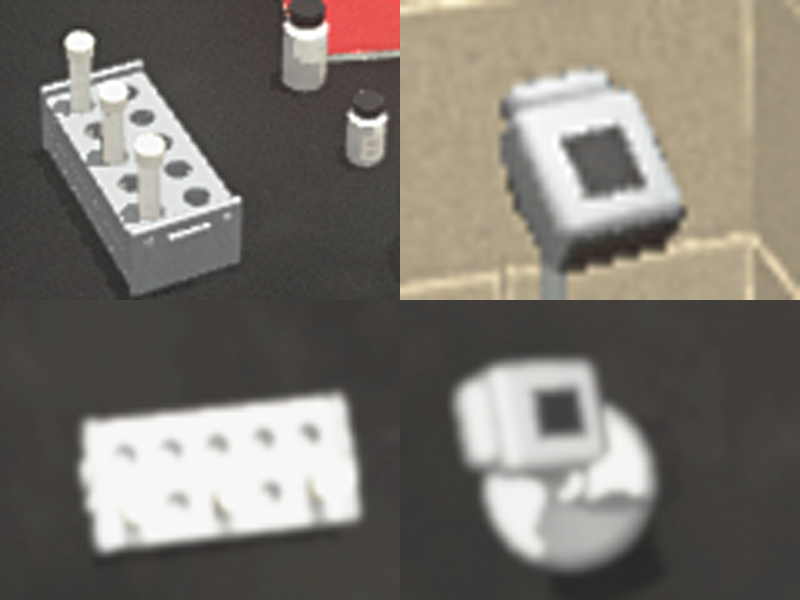

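The zoom shows all three tubes in the near row. The scanner window faces roughly -y, with its centre at about (262.7,134) in side and (201.6,207.4) in top. The label isn't visible from here, so I need a wrist view from the robot's side.

Run:
```python
from h import *
s=grab('side');t=grab('top')
W=tri(s,[[262.75,134]],t,[[201.6,207.4]]);print('win',W)
# window corners side crop /top crop
sc=np.array([[560,135],[620,122],[646,185],[592,195]]);sc=np.c_[(sc[:,0]-400)/6.667+232,sc[:,1]/6.667+110]
tc=np.array([[536,390],[578,386],[583,434],[540,438]]);tc=np.c_[(tc[:,0]-400)/5+170,(tc[:,1]-300)/5+185]
print(tri(s,sc,t,tc).round(4))
caps=np.array([[80,40],[112,92],[150,145]])/3.333+[240,245]
print('caps',onz(s,caps,.108).round(4))
rc=np.array([[82,422],[347,396],[360,518],[98,552]])
rc=np.c_[rc[:,0]/5+290,(rc[:,1]-300)/5+205];r=onz(t,rc,.056);print('rack',r.round(4),r.mean(0))
fc=np.array([[(570-400)/5+170,(490-300)/5+185]]);print('foot',onz(t,fc,.01))
vs=[onz(s,np.array([[307,12]])/3.333+[240,245],.07),onz(s,np.array([[370,100]])/3.333+[240,245],.052)];print(vs)
```

```text
win [[0.60380063 0.20684382 0.26434956 0.00187479]]
[[0.6021 0.2199 0.2724 0.0239]
 [0.6105 0.1932 0.2861 0.0058]
 [0.604  0.1914 0.2582 0.0256]
 [0.5969 0.2194 0.244  0.0106]]
caps [[ 0.5051 -0.1217  0.108 ]
 [ 0.5088 -0.1833  0.108 ]
 [ 0.5155 -0.2423  0.108 ]]
rack [[ 0.5581 -0.0918  0.056 ]
 [ 0.5714 -0.2633  0.056 ]
 [ 0.4929 -0.268   0.056 ]
 [ 0.4751 -0.0996  0.056 ]] [ 0.52437299 -0.18066928  0.056     ]
foot [[0.59040677 0.24338146 0.01      ]]
[array([[ 0.68893243, -0.09511942,  0.07      ]]), array([[ 0.70012059, -0.18452175,  0.052     ]])]
```

```bash
python3 -m inch '[[[0,0,0],[0.102,-0.07,0],-1],[[0,0,0],[0.102,-0.07,0],-1],[[0,0,0],[0.102,-0.07,0],-1],[[0,0,0],[0.102,-0.07,0],-1],[[0,0,0],[0.102,-0.07,0],-1],[[0,0,0],[0.102,-0.07,0],-1],[[0,0,0],[0.102,-0.07,0],-1],[[0,0,0],[0.102,-0.07,-0.01],-1],[[0,0,0],[0.102,-0.07,-0.01],-1],[[0,0,-0.0198],[0.05,-0.035,0],-1]]'; python3 -m inch '[[[0,0,-0.0198],[0,0,0],-1],[[0,0,-0.0198],[0,0,0],-1],[[0,0,-0.0198],[0,0,0],-1],[[0,0,-0.0198],[0,0,0],-1],[[0,0,-0.0198],[0,0,0],-1],[[0,0,-0.0198],[0,0,0],-1],[[0,0,-0.0198],[0,0,0],-1],[[0,0,-0.0198],[0,0,0],-1],[[0,0,-0.0198],[0,0,0],-1],[[0,0,-0.0198],[0,0,0],-1]]'; python3 -c "
from h import *
o=telemetry.get_obs();print(o['joint_pos'].round(3),o['eef_pos'],R.from_quat(o['tool_rot']).as_matrix().round(3))"
```

```text
clock: 1.08
eef_pos: [0.3709, -0.1935, 0.2379]
tool_rot: [0.976, 0.22, 0.001, -0.0]
ft_force: [-0.4, -0.1, -0.3]
grip_width: 0.0854
grasp_force: 0.0
clock: 1.92
eef_pos: [0.3689, -0.1961, 0.2372]
tool_rot: [0.664, 0.747, -0.0, -0.0]
ft_force: [-1.4, 1.0, 0.1]
grip_width: 0.0854
grasp_force: 0.0
[-0.489  0.075 -0.179  1.317  0.     0.965] [ 0.36888101 -0.19611223  0.2372398 ] [[-0.117  0.993 -0.   ]
 [ 0.993  0.117  0.   ]
 [ 0.    -0.    -1.   ]]
```

```bash
python3 -m inch '[[[0,0,-0.0198],[0,0,0],-1],[[0,0,-0.0198],[0,0,0],-1],[[0,0,-0.0198],[0,0,0],-1],[[0,0,-0.0198],[0,0,0],-1],[[0,0,-0.0198],[0,0,0],-1],[[0,0,-0.0198],[0,0,0],-1],[[0,0,-0.0198],[0,0,0],-1],[[0,0,-0.0198],[0,0,0],-1],[[0,0,-0.0198],[0,0,0],-1],[[0,0,-0.0198],[0,0,0],-1]]'; python3 -m inch '[[[0,0,-0.0198],[0,0,0],-1],[[0,0,-0.011],[0,0,0],-1],[[0,-0.0198,0],[0,0,0],-1],[[0,-0.0198,0],[0,0,0],-1],[[0,-0.0198,0],[0,0,0],-1],[[0,-0.0198,0],[0,0,0],-1],[[0,-0.0198,0],[0,0,0],-1],[[0,0,0],[0,0,0],-1]]'; python3 -c "
from h import *
o=telemetry.get_obs();print(o['joint_pos'].round(3),o['eef_pos'],R.from_quat(o['tool_rot']).as_matrix().round(3))
c=grab('wrist','w1.png');print(c['pose'].round(3))"
```

```text
clock: 2.75
eef_pos: [0.3689, -0.1961, 0.2372]
tool_rot: [0.104, 0.995, 0.0, -0.0]
ft_force: [-0.1, -0.5, -0.3]
grip_width: 0.0861
grasp_force: 0.0
clock: 3.42
eef_pos: [0.3621, -0.1921, 0.2299]
tool_rot: [0.014, 0.953, -0.0, 0.303]
ft_force: [-1.8, 1.0, -2.3]
grip_width: 0.0854
grasp_force: 0.0
[-0.792 -0.295 -0.693  0.706  0.416 -0.662] [ 0.36211111 -0.19207599  0.2299492 ] [[-0.816  0.027  0.577]
 [ 0.026  1.    -0.009]
 [-0.577  0.008 -0.817]]
[[ 0.027 -0.599 -0.8    0.217]
 [ 1.     0.024  0.016 -0.189]
 [ 0.009 -0.8    0.6    0.302]
 [ 0.     0.     0.     1.   ]]
```

View pics/w1.png

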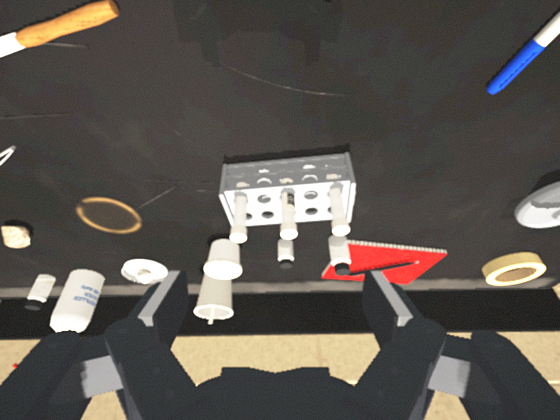

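The wrist view is upside down. The middle tube, with its cap at about (289,233), carries the bars at about (290,200). The outer tubes, with caps at (238,236) and (342,229), look blank. I'll zoom in on the middle one.

Run:
```python
from h import *
i=cv2.imread('pics/w1.png')[170:245,260:320]
cv2.imwrite('pics/w1z.png',cv2.resize(i,(480,600),interpolation=cv2.INTER_CUBIC))
g=cv2.cvtColor(i,6)
print('rows 186..228 cols 276..304')
for r in range(186,230,3): print(r,g[r-170,16:44])
```

```text
rows 186..228 cols 276..304
186 [192 198 211 220 226 231 233 232 236 244 250 251 252 253 250 249 252 255
 255 255 255 255 255 255 255 255 255 255]
189 [255 255 255 255 255 251 224 195 185 183 185 188 181 184 184 184 187 219
 254 255 255 254 254 254 254 254 254 254]
192 [254 255 255 255 237 195 188 206 221 224 211 172 155 160 165 172 182 180
 197 242 255 255 254 254 254 254 255 255]
195 [254 255 255 253 229 215 229 238 244 244 229 157  93  77  87  83  76 119
 217 255 255 255 254 254 254 255 255 243]
198 [254 254 252 240 217 212 229 237 239 241 231 197 153 142 132 132 121 126
 214 255 255 255 254 254 254 255 255 255]
201 [254 254 255 254 253 244 237 239 241 241 231 179 116  96 105 113 110 116
 203 255 255 255 254 254 254 254 254 254]
204 [254 254 254 255 255 251 241 239 241 241 236 227 219 212 203 184 140 101
 166 255 255 255 254 254 254 254 254 254]
207 [254 254 254 254 255 252 242 238 241 240 241 241 242 240 240 241 239 232
 228 251 255 254 254 254 254 254 254 254]
210 [254 254 254 255 255 251 243 239 240 240 243 243 243 242 242 241 242 240
 239 250 255 255 254 254 254 254 255 255]
213 [255 254 254 254 255 252 242 236 239 241 239 240 240 239 238 238 234 230
 231 237 250 254 254 254 254 254 255 255]
216 [254 254 254 254 255 252 244 239 241 243 243 243 243 242 241 239 238 239
 250 255 254 254 254 254 254 254 254 254]
219 [254 254 254 254 255 253 245 239 240 244 244 245 245 243 244 241 240 241
 250 255 255 255 255 255 255 255 255 255]
222 [255 255 255 255 254 245 238 236 236 237 238 237 239 236 236 234 233 231
 223 195 167 157 147 140 136 124 115 119]
225 [ 62  62  58  76 139 201 230 231 234 234 238 237 236 238 238 236 235 234
 232 226 165  99  70  68  73  66  73  75]
228 [ 64  66  64  83 150 215 229 232 234 238 239 241 243 243 242 238 239 237
 235 231 184 116  70  70  69  73  72  74]
```

View pics/w1z.png

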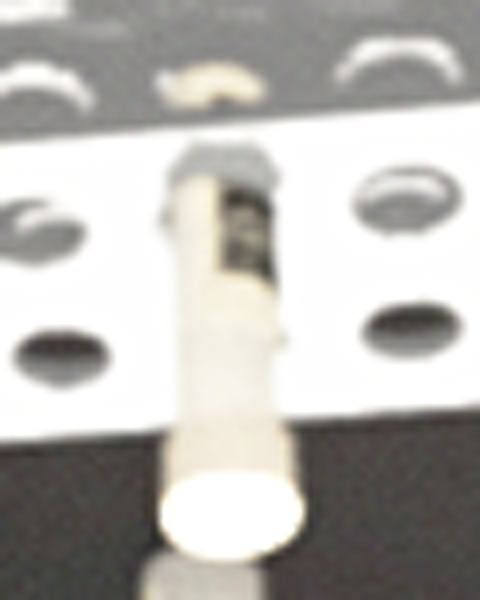

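```bash
python3 -m inch '[[[0,0,0],[-0.089,0.0885,0.0096],-1],[[0,0,0],[-0.089,0.0885,0.0096],-1],[[0,0,0],[-0.089,0.0885,0.0096],-1],[[0,0,0],[-0.089,0.0885,0.0096],-1],[[0,0,0],[-0.089,0.0885,0.0096],-1],[[0,0,0],[-0.089,0.0885,0.0096],-1],[[0,0,0],[-0.089,0.0885,0.0096],-1],[[0,0,0],[-0.089,0.0885,0.0096],-1],[[0,0,0],[-0.089,0.0885,0.0096],-1]]';python3 -m inch '[[[-0.0112,0,-0.0159],[0,0,0],-1],[[-0.0112,0,-0.0159],[0,0,0],-1],[[-0.0112,0,-0.0159],[0,0,0],-1],[[-0.0112,0,-0.0159],[0,0,0],-1],[[-0.0112,0,-0.0159],[0,0,0],-1],[[-0.0112,0,-0.0159],[0,0,0],-1],[[-0.0112,0,-0.0159],[0,0,0],-1],[[-0.0112,0,-0.0159],[0,0,0],-1],[[-0.0112,0,-0.0159],[0,0,0],-1],[[-0.0112,0,-0.0159],[0,0,0],-1]]';python3 -m inch '[[[-0.0112,0,-0.0159],[0,0,0],-1],[[-0.0112,0,-0.0159],[0,0,0],-1],[[-0.0112,0,-0.0159],[0,0,0],-1],[[0,-0.0198,0],[0,0,0],-1],[[0,-0.0198,0],[0,0,0],-1],[[0,0,0],[0,0,0],-1]]'; python3 -c "
from h import *
o=telemetry.get_obs();print(o['joint_pos'].round(3),o['eef_pos'],R.from_quat(o['tool_rot']).as_matrix().round(3))
c=grab('wrist','w2.png');print(c['pose'].round(3).tolist());np.save('w2pose.npy',c['pose'])"
```

```text
clock: 4.22
eef_pos: [0.5877, 0.0416, 0.3597]
tool_rot: [0.009, 0.952, -0.004, 0.307]
ft_force: [-0.3, -0.8, 0.1]
grip_width: 0.0854
grasp_force: 0.0
clock: 5.05
eef_pos: [0.5864, 0.0383, 0.3578]
tool_rot: [-0.542, 0.784, 0.168, 0.252]
ft_force: [0.1, 0.0, 0.4]
grip_width: 0.0852
grasp_force: 0.0
clock: 5.55
eef_pos: [0.5859, 0.0364, 0.3509]
tool_rot: [-0.64, 0.644, 0.296, 0.296]
ft_force: [0.1, 0.0, -2.0]
grip_width: 0.0855
grasp_force: 0.0
[-0.321  0.557  0.494  1.86   0.807 -2.038] [0.58593162 0.03635401 0.35093888] [[-0.004 -1.     0.002]
 [-0.649  0.004  0.761]
 [-0.761  0.002 -0.649]]
[[-1.0, -0.004, -0.004, 0.587], [0.005, -0.383, -0.924, -0.124], [0.002, -0.924, 0.383, 0.384], [0.0, 0.0, 0.0, 1.0]]
```

View pics/w2.png

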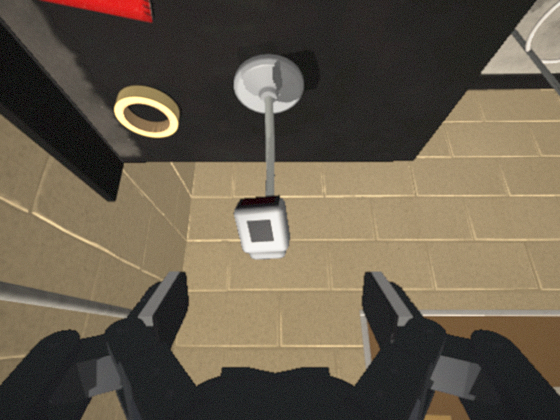

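The window shows as a dark square centred at about (260,231), with the head around it and the foot at (268,82). I'll take a second wrist view for stereo.

```bash
python3 -m inch '[[[0,0,0],[-0.002,0.1,0.042],-1],[[0,0,0],[-0.002,0.1,0.042],-1],[[0,0,0],[-0.002,0.1,0.042],-1],[[0,0,0],[-0.002,0.1,0.042],-1],[[0,0,0],[0,0,0],-1]]'
cat > win.py <<'E'
from h import *
def quad(img,near,thr=110):
    g=cv2.cvtColor(img,cv2.COLOR_RGB2GRAY)
    x0,y0=[int(v)-30 for v in near]
    z=cv2.resize(g[y0:y0+60,x0:x0+60],None,fx=8,fy=8,interpolation=cv2.INTER_CUBIC)
    b=(z<thr+40).astype(np.uint8)
    n,l,st,ce=cv2.connectedComponentsWithStats(b)
    k=min(range(1,n),key=lambda i:np.hypot(*(ce[i]-240))+(1e3 if st[i,4]<3000 else 0))
    m=(l==k).astype(np.uint8); c=max(cv2.findContours(m,0,1)[0],key=cv2.contourArea)[:,0]
    q=cv2.approxPolyDP(c,0.08*cv2.arcLength(c,True),True)[:,0].astype(float)
    L=[]
    for i in range(len(q)):
        a,e=q[i],q[(i+1)%len(q)];d=(e-a)/np.linalg.norm(e-a);s=(c-a)@d/np.linalg.norm(e-a);dist=abs((c-a)@[-d[1],d[0]])
        p=c[(s>.2)&(s<.8)&(dist<15)].astype(np.float32);v=cv2.fitLine(p,2,0,.01,.01).ravel();L.append(np.cross([v[2],v[3],1],[v[2]+v[0],v[3]+v[1],1]))
    P=[np.cross(L[i-1],L[i]) for i in range(len(L))];P=np.array([p[:2]/p[2] for p in P])
    return (P+.5)/8-.5+[x0,y0]
E
python3 - <<'E'
from win import *
c1=grab('wrist','w3.png')
c0=dict(c1);c0['img']=cv2.imread('pics/w2.png')[:,:,::-1].copy();c0['pose']=np.load('w2pose.npy')
np.save('w3pose.npy',c1['pose']); print(c1['pose'].round(3).tolist())
p=proj(c1,[.604,.207,.264])[0];print(p)
q0=quad(c0['img'],(260,231));print(q0)
for n in (p,): print(quad(c1['img'],n))
i=cv2.imread('pics/w3.png');x,y=p.astype(int)
a=cv2.resize(i[max(0,y-45):y+45,max(0,x-45):x+45],(400,400),interpolation=2)
b=cv2.resize(cv2.imread('pics/w2.png')[186:276,215:305],(400,400),interpolation=2)
cv2.imwrite('pics/w23z.png',np.hstack([b,a]))
E
```

```text
clock: 6.02
eef_pos: [0.4584, 0.0813, 0.3232]
tool_rot: [-0.643, 0.643, 0.295, 0.295]
ft_force: [-0.7, -0.6, -0.5]
grip_width: 0.0855
grasp_force: 0.0
[[-1.0, -0.001, -0.001, 0.46], [0.001, -0.387, -0.922, -0.079], [0.0, -0.922, 0.387, 0.357], [0.0, 0.0, 0.0, 1.0]]
[130.20256653 239.45894301]
[[269.40650512 219.45406196]
 [246.51975187 220.82546893]
 [251.41120633 241.3517402 ]
 [273.1457014  240.26059908]]
[[134.63481976 229.5217103 ]
 [107.78031204 231.40098362]
 [120.55243934 256.41595019]
 [144.99049288 254.77902292]]
```

View pics/w23z.png

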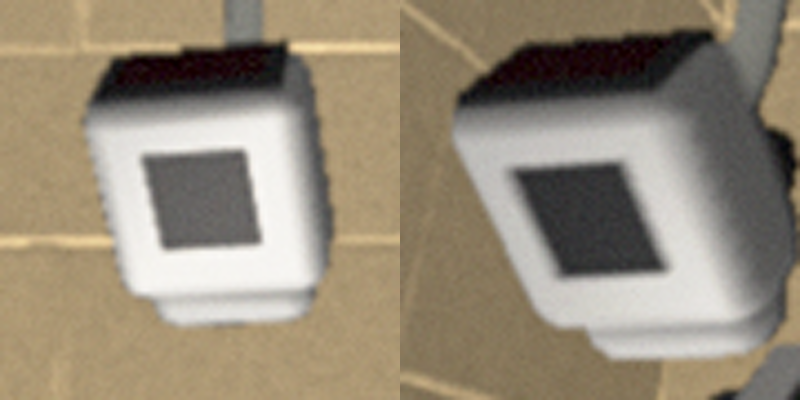

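In both zooms the grey square sits on the head's slanted top face. The dark red-black face at the head's lower front, at about zoom (200,75), is the actual window. I'll take a lower view to see it directly.

```bash
python3 -m inch '[[[0,0,0],[0.07,-0.083,0.038],-1],[[0,0,0],[0.07,-0.083,0.038],-1],[[0,0,0],[0.07,-0.083,0.038],-1],[[0,0,0],[0.07,-0.083,0.038],-1],[[0,-0.0198,0],[0,0,0],-1],[[0,-0.0198,0],[0,0,0],-1],[[0,-0.0198,0],[0,0,0],-1],[[0,0,0],[0,0,0],-1]]'
python3 - <<'E'
from win import *
c1=grab('wrist','w4.png');np.save('w4pose.npy',c1['pose']); print(c1['pose'].round(3).tolist())
p=proj(c1,[.604,.207,.25])[0];print(p,telemetry.get_obs()['joint_pos'])
i=cv2.imread('pics/w4.png');x,y=p.astype(int)
a=cv2.resize(i[max(0,y-60):y+60,max(0,x-80):x+80],(800,600),interpolation=2);print(x-80,y-60)
cv2.imwrite('pics/w4z.png',a)
E
```

```text
clock: 6.73
eef_pos: [0.5651, 0.0573, 0.2216]
tool_rot: [-0.572, 0.578, 0.414, 0.409]
ft_force: [-2.0, 0.8, -4.1]
grip_width: 0.0859
grasp_force: 0.0
[[-1.0, -0.011, -0.003, 0.566], [0.003, -0.014, -1.0, -0.104], [0.011, -1.0, 0.014, 0.194], [0.0, 0.0, 0.0, 1.0]]
[239.52601428 274.34890934] [-0.38492675  0.77961744  0.22859501  1.84253705  1.06706127 -2.45460868]
159 214
```

View pics/w4z.png

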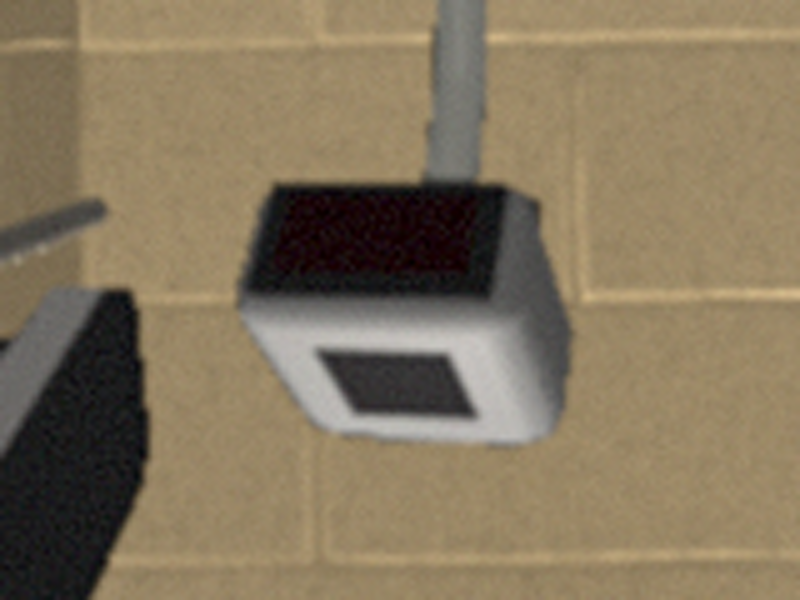

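The low view shows the dark-red window quad with crop corners near (290,190), (480,190), (465,275) and (270,278). The grey square below it is on the top face. I'll triangulate both over the three wrist views.

```bash
cat > tri3.py <<'E'
from win import *
cs=[]
for k in (2,3,4):
    c=grab('wrist') if k==2 else dict(cs[0]); c=dict(c); c['img']=cv2.imread(f'pics/w{k}.png')[:,:,::-1].copy(); c['pose']=np.load(f'w{k}pose.npy'); cs.append(c)
def multi(uvs,cc):
    A=np.zeros((3,3));b=np.zeros(3)
    for c,u in zip(cc,uvs):
        o,d=ray(c,[u]);M=np.eye(3)-np.outer(d[0],d[0]);A+=M;b+=M@o
    P=np.linalg.solve(A,b);return P,max(np.linalg.norm(proj(c,P)[0]-u) for c,u in zip(cc,uvs))
def order(q): # TL,TR,BR,BL in image
    q=q[np.argsort(q[:,1])];t=q[:2][np.argsort(q[:2,0])];b=q[2:][np.argsort(-q[2:,0])];return np.vstack([t,b])
qs=[order(quad(cs[0]['img'],(260,231))),order(quad(cs[1]['img'],(126,243))),order(quad(cs[2]['img'],(238,290)))]
S=[multi([q[i] for q in qs],cs) for i in range(4)]
print('square',[(s[0].round(4).tolist(),round(s[1],2)) for s in S])
P=np.array([s[0] for s in S])
l=lambda v:v/np.linalg.norm(v)
ex=l(P[0]-P[1]+P[3]-P[2]); look=l(P[0]-P[3]+P[1]-P[2])
print('across',ex,'look(square)',look,'down',np.arcsin(-look[2]),'norm',np.cross(look,ex))
print('lens',np.linalg.norm(P[0]-P[1]),np.linalg.norm(P[1]-P[2]))
# red window mask
W=[]
for c,(x,y) in zip(cs,((258,203),(126,217),(234,260))):
    f=cv2.GaussianBlur(c['img'].astype(np.float32),(0,0),.8);m=((f[...,0]-(f[...,1]+f[...,2])/2>8)&(f.max(2)<75)).astype(np.uint8)
    k=np.zeros_like(m);k[y-16:y+17,x-30:x+31]=1;m*=k
    pts=np.argwhere(m)[:,::-1];mm=cv2.moments(m,True);cen=(mm['m10']/mm['m00'],mm['m01']/mm['m00'])
    box=cv2.boxPoints(cv2.minAreaRect(pts.astype(np.float32)));print(m.sum(),cen,order(box).round(1).tolist());W.append(cen)
print('win',multi(W,cs),multi(W[::2],cs[::2]))
np.save('look.npy',look)
E
python3 tri3.py
```

```text
square [([0.6222, 0.1992, 0.2577], np.float64(1.49)), ([0.5945, 0.1945, 0.258], np.float64(0.91)), ([0.59, 0.2154, 0.2767], np.float64(1.01)), ([0.617, 0.2207, 0.2765], np.float64(1.12))]
across [ 0.98354874  0.18049686 -0.00726314] look(square) [ 0.1684633  -0.73777327 -0.65369008] down 0.7124503744026084 norm [ 0.12334755 -0.64171249  0.75604307]
lens 0.02806753770491474 0.02844889685424392
219 (258.1004566210046, 200.35159817351598) [[236.5, 198.3000030517578], [277.8999938964844, 195.10000610351562], [278.5, 202.0], [237.0, 205.1999969482422]]
313 (125.05750798722045, 206.93610223642173) [[96.5, 206.60000610351562], [154.3000030517578, 197.5], [155.8000030517578, 206.89999389648438], [98.0, 216.0]]
623 (233.64686998394865, 260.0144462279294) [[209.0, 251.0], [259.0, 251.0], [259.0, 268.0], [209.0, 268.0]]
win (array([0.60832462, 0.19440833, 0.23403294]), np.float64(0.778301316960229)) (array([0.60812064, 0.19539828, 0.23371149]), np.float64(0.16671714035653298))
```

```bash
cat >> tri3.py <<'E'
from scipy.optimize import least_squares
def frame(yaw,pit):
    look=np.array([np.sin(yaw)*np.cos(pit),-np.cos(yaw)*np.cos(pit),-np.sin(pit)]);ac=np.array([np.cos(yaw),np.sin(yaw),0]);return look,ac
def pts(x):
    look,ac=frame(x[0],x[1]);s=x[5]/2;c=x[2:5]
    return np.array([c+s*(look+ac),c+s*(look-ac),c+s*(-look-ac),c+s*(ac-look)])
def res(x):
    out=[]
    for i,(c,q) in enumerate(zip(cs,qs)):
        t=x[6+6*i:9+6*i];w=x[9+6*i:12+6*i];cc=dict(c);Pm=c['pose'].copy();Pm[:3,3]+=t;Pm[:3,:3]=R.from_rotvec(w).as_matrix()@Pm[:3,:3];cc['pose']=Pm
        out+=[((proj(cc,pts(x))-q)/.3).ravel(),t/.0015,w/.005]
    return np.concatenate(out)
r=least_squares(res,np.r_[.18,.65,P.mean(0),.028,np.zeros(18)],x_scale=np.r_[.1,.1,.01,.01,.01,.01,np.tile([.002]*6,3)])
cov=np.linalg.inv(r.jac.T@r.jac);print(r.cost,r.x[:6],np.sqrt(np.diag(cov))[:6]);print(r.x[6:].reshape(-1,6).round(4))
# PnP per view
for c,q in zip(cs,qs):
    o=np.array([[1,1,0],[-1,1,0],[-1,-1,0],[1,-1,0]])*.01405
    n,rv,tv,e=cv2.solvePnPGeneric(o,q.reshape(-1,1,2),c['K'],c['D'],flags=cv2.SOLVEPNP_IPPE)
    for a,b in zip(rv,e):
        M=c['pose'][:3,:3]@np.diag([1,-1,-1])@cv2.Rodrigues(a)[0];print('pnp',M[:,1].round(3),M[:,0].round(3),b)
E
python3 tri3.py|tail -12
```

```text
623 (233.64686998394865, 260.0144462279294) [[209.0, 251.0], [259.0, 251.0], [259.0, 268.0], [209.0, 268.0]]
win (array([0.60832462, 0.19440833, 0.23403294]), np.float64(0.778301316960229)) (array([0.60812064, 0.19539828, 0.23371149]), np.float64(0.16671714035653298))
23.902259853375064 [0.22551924 0.7137331  0.60552727 0.20724038 0.26673094 0.02857656] [0.00837908 0.00965577 0.00155884 0.00402955 0.00140289 0.00038279]
[[-0.0004 -0.0027  0.0004  0.0001 -0.0044  0.0014]
 [ 0.0001  0.0014 -0.001  -0.0011  0.0019  0.0009]
 [ 0.0002  0.0013  0.0006 -0.0006 -0.0006  0.0001]]
pnp [ 0.16  -0.712 -0.684] [ 0.966  0.254 -0.038] [0.10178262]
pnp [ 0.206  0.105 -0.973] [ 0.934 -0.316  0.164] [0.3635905]
pnp [ 0.175 -0.74  -0.649] [ 0.97   0.243 -0.016] [0.285512]
pnp [ 0.513 -0.08  -0.855] [ 0.411 -0.851  0.326] [0.57714181]
pnp [ 0.168 -0.736 -0.656] [ 0.974  0.225 -0.003] [0.11309801]
pnp [ 0.372  0.886 -0.276] [ 0.893 -0.423 -0.155] [0.74052452]
```

```bash
cat >> h.py <<'E'
def plan(p,M):
    o=telemetry.get_obs();A=R.from_quat(o['tool_rot']);rv=(A.inv()*R.from_matrix(M)).as_rotvec(degrees=True)
    d=A.inv().apply(np.array(p)-o['eef_pos']);print('turn/360',(rv/360).round(4),'deg',np.linalg.norm(rv).round(1),'shift/.3',(d/.3).round(4),'m',np.linalg.norm(d).round(4),'end-axes shift/.3',(np.array(M).T@(np.array(p)-o['eef_pos'])/.3).round(4),'q',o['joint_pos'].round(2),'w',o['grip_width'].round(4))
def down(h): h=np.radians(h);x=np.array([np.cos(h),np.sin(h),0]);z=np.array([0,0,-1.]);return np.c_[x,np.cross(z,x),z]
E
python3 -m inch '[[[0,0.0198,0],[0,0,0],0.05],[[0,0.0198,0],[0,0,0],0.05],[[0,0.0198,0],[0,0,0],0.05],[[0,0.0198,0],[0,0,0],0.05],[[0,0.0198,0],[0,0,0],0.05],[[0,0.0198,0],[0,0,0],0.05],[[0,0.0198,0],[0,0,0],0.05],[[0,0.0198,0],[0,0,0],0.05],[[0,0.0198,0],[0,0,0],0.05],[[0,0,0],[0,0,0],0.05]]'
python3 - <<'E'
from h import *
c=grab('wrist');c['pose']=np.array([[0.027,-0.599,-0.8,0.217],[1,0.024,0.016,-0.189],[0.009,-0.8,0.6,0.302],[0,0,0,1]])
print(onz(c,[[288.9,234.4],[238.3,236.5],[342,230]],.108))
s=grab('side')
print(tri(s,np.array([[112,92]])/3.333+[240,245],c,[[288.9,234.4]]))
plan([.508,-.183,.16],down(135))
E
```

```text
clock: 7.72
eef_pos: [0.5679, 0.0634, 0.2417]
tool_rot: [0.707, -0.705, -0.03, -0.051]
ft_force: [-0.3, 0.6, 0.8]
grip_width: 0.0405
grasp_force: 0.0
[[ 0.5145489  -0.17870856  0.108     ]
 [ 0.51663906 -0.23859458  0.108     ]
 [ 0.50776397 -0.1175328   0.108     ]]
[[ 0.51057667 -0.17998304  0.10802471  0.00490021]]Traceback (most recent call last):
  File "<stdin>", line 6, in <module>
  File "h.py", line 26, in plan
    d=A.inv().apply(np.array(p)-o['eef_pos']);print('turn/360',(rv/360).round(4),'deg',np.linalg.norm(rv).round(1),'shift/.3',(d/.3).round(4),'m',np.linalg.norm(d).round(4),'end-axes shift/.3',(np.array(M).T@(np.array(p)-o['eef_pos'])/.3).round(4),'q',o['joint_pos'].round(2),'w',o['grip_width'].round(4))
                                                                                                                                                                                                                                                                                        ^^^^^^^^^^^^^^^^^^^^^
AttributeError: 'float' object has no attribute 'round'
```

```bash
sed -i "s/o\['grip_width'\].round(4)/o['grip_width']/" h.py
python3 -m inch '[[[0,0.02,0.0],[0,0,0],0.05],[[0,0,0.0198],[0,0,0],0.05],[[0,0,0.0198],[0,0,0],0.05],[[0,0,0.0198],[0,0,0],0.05],[[0,0,0.0198],[0,0,0],0.05],[[0,0,0.0198],[0,0,0],0.05],[[0,0,0.0198],[0,0,0],0.05],[[0,0,0.0198],[0,0,0],0.05],[[0,0,0.0198],[0,0,0],0.05],[[0,0,0.0198],[0,0,0],0.05]]' >/dev/null
python3 -m inch '[[[0,0,0.0198],[0,0,0],0.05],[[0,0,0.0198],[0,0,0],0.05],[[0,0,0.0198],[0,0,0],0.05],[[0,0,0.0198],[0,0,0],0.05],[[0,0,0.0198],[0,0,0],0.05],[[0,0,0.0198],[0,0,0],0.05],[[0,0,0.0198],[0,0,0],0.05],[[0,0,0.0198],[0,0,0],0.05]]'
python3 - <<'E'
from h import *
plan([.511,-.181,.17],down(135))
E
```

```text
clock: 9.32
eef_pos: [0.566, 0.0568, 0.2342]
tool_rot: [0.275, 0.961, -0.002, 0.008]
ft_force: [0.0, 0.1, 0.7]
grip_width: 0.0406
grasp_force: 0.0
turn/360 [0.0004 0.0025 0.0362] deg 13.1 shift/.3 [-0.2609 -0.7696  0.2175] m 0.2524 end-axes shift/.3 [-0.4309 -0.6901  0.2139] q [ 0.1   0.37  0.19  1.38 -0.01  0.66] w 0.040582870246537964
```

```bash
python3 -m inch '[[[0,0.0012,0.0181],[0,0,0],0.05],[[0,0.0012,0.0181],[0,0,0],0.05],[[0,0,0],[-0.0616,-0.0986,0.0306],0.05],[[0,0,0],[-0.0616,-0.0986,0.0306],0.05],[[0,0,0],[-0.0616,-0.0986,0.0306],0.05],[[0,0,0],[-0.0616,-0.0986,0.0306],0.05],[[0,0,0],[-0.0616,-0.0986,0.0306],0.05],[[0,0,0],[-0.0616,-0.0986,0.0306],0.05],[[0,0,0],[-0.0616,-0.0986,0.0306],0.05],[[0,0,0],[0,0,0],0.05]]'
python3 - <<'E'
from h import *
plan([.511,-.181,.17],down(135))
c=grab('wrist','w5.png');print(c['pose'].round(4).tolist())
for P in ([.511,-.181,.108],[.511,-.181,.06]): print(proj(c,P))
E
```

```text
clock: 10.15
eef_pos: [0.5102, -0.187, 0.1679]
tool_rot: [0.383, 0.924, -0.002, -0.0]
ft_force: [0.4, 0.2, -0.4]
grip_width: 0.0409
grasp_force: 0.0
turn/360 [-0.0005  0.0001 -0.0002] deg 0.2 shift/.3 [ 0.0123  0.0158 -0.0069] m 0.0064 end-axes shift/.3 [ 0.0123  0.0159 -0.0069] q [-0.35  0.36  0.    1.21 -0.    0.44] w 0.04087330320221568
[[0.7082, -0.6722, -0.2157, 0.4566], [0.706, 0.6734, 0.2194, -0.1312], [-0.0023, -0.3077, 0.9515, 0.3114], [0.0, 0.0, 0.0, 1.0]]
[[280.20821155 225.39442836]]
[[279.40015729 206.56239952]]
```

View pics/w5.png

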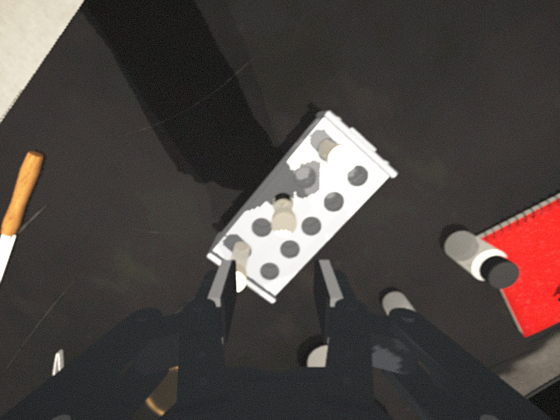

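The wrist view shows the middle tube with its cap at about (285,219), and the bars near its base at about (283,200) face the camera. I'll measure the cap numerically.

Run:
```python
from h import *
i=cv2.imread('pics/w5.png');f=cv2.GaussianBlur(i.astype(np.float32),(0,0),.7)
sat=(f.max(2)-f.min(2)); g=f.mean(2)
print('sat rows 196-238 cols 266-304 step2');
for r in range(192,240,3): print(r,sat[r,266:306:2].astype(int),'|',g[r,266:306:2].astype(int))
```

```text
sat rows 196-238 cols 266-304 step2
192 [4 4 4 4 3 2 2 1 0 1 1 2 2 2 7 7 1 2 2 3] | [124 124 124 124 124 122 116 106  99 100 109 119 123 134 206 175 122 124
 125 136]
195 [2 2 3 3 3 2 2 3 5 3 2 1 3 3 5 7 4 3 3 3] | [122 123 123 123 112  72  43  34  44  39  40  60 103 135 227 211 131 120
 121 122]
198 [ 2  1  3  7 15  7  8 14 18 19 14 11 14 13  5  2  4  7  7  4] | [122 122 122 128 119  56  56  89 109 108  88  69 128 194 241 253 245 222
 208 235]
201 [ 6  5  3 10 20 26 32 33 33 33 33 30 27 15  3  1  1  2  2  2] | [189 154 122 133 140 145 178 190 193 191 190 175 164 195 247 253 253 252
 250 251]
204 [ 2  5  6 13 29 31 29 27 28 33 33 28 30 21  4  2  2  2  2  2] | [252 242 200 173 181 193 194 187 184 195 203 194 189 202 247 252 251 250
 250 250]
207 [ 2  2  2  8 23 22 23 26 29 28 25 23 22 14  3  2  2  2  2  2] | [251 252 251 236 200 191 189 186 186 189 186 186 186 222 250 250 250 250
 250 250]
210 [ 2  2  2  3 16 26 30 29 30 31 31 29 28 15  3  2  2  2  2  2] | [251 251 252 249 214 182 179 180 182 182 179 180 182 220 247 250 250 249
 249 249]
213 [ 2  1  2  7 25 31 33 33 32 33 33 34 32 29 
[... 571 characters left out ...]
30 33 32 33 33 34 33 34 33 34 32 32 17  3  5  5  3] | [117 115 142 191 206 204 206 205 204 206 205 205 204 205 204 225 249 231
 144 116]
228 [ 3  4  9 24 32 33 33 32 32 32 32 34 33 33 28  9  2  4  4  1] | [120 120 134 185 203 204 204 208 209 208 209 202 204 204 210 238 251 235
 154 121]
231 [ 3  3  5  8 12  5  6  2  2  2  2  9 23 29 11  2  2  3  5  3] | [121 119 167 231 240 250 250 253 253 253 253 247 230 211 236 250 251 248
 208 140]
234 [3 6 5 3 3 1 0 0 0 0 0 0 1 4 2 2 2 2 3 5] | [129 177 237 247 249 253 254 254 254 254 254 254 254 249 250 250 250 251
 249 231]
237 [4 3 2 3 3 3 3 3 3 2 2 2 2 2 2 2 2 2 2 2] | [241 246 246 246 246 246 247 249 250 251 252 251 251 251 250 250 250 250
 250 250]
```

```bash
python3 -m inch '[[[0,0,0],[0.0177,0.0247,0],0.05],[[0,0,0],[0,0,0.0758],0.05],[[0,0,0],[0,0,0.0758],0.05],[[0,0,0],[0,0,0.0758],0.05],[[0,0,0],[0,0,0.0758],0.05],[[0,0,0],[0,0,0],0.05],[[0,0,0],[0,0,0],1],[[0,0,0],[0,0,0],1],[[0,0,0],[0,0,0],1],[[0,0,0],[0,0,0],1]]'
python3 -m inch '[[[0,0,0],[0,0,0],1],[[0,0,0],[0,0,0],1],[[0,0,0],[0,0,0],1]]'
```

```text
clock: 11.03
eef_pos: [0.5139, -0.1718, 0.0785]
tool_rot: [0.378, 0.926, -0.001, -0.001]
ft_force: [-3.6, -1.5, 2.8]
grip_width: 0.0169
grasp_force: 58.3
clock: 11.28
eef_pos: [0.5139, -0.1718, 0.0778]
tool_rot: [0.378, 0.926, -0.001, -0.001]
ft_force: [-4.2, -1.5, 7.5]
grip_width: 0.0174
grasp_force: 58.7
```

```bash
python3 -m inch '[[[0,0,0],[0,0,-0.03],1],[[0,0,0],[0,0,-0.06],1],[[0,0,0],[0,0,-0.08],1],[[0,0,0],[0,0,-0.08],1],[[0,0,0],[0,0,-0.08],1],[[0,0,0],[0,0,-0.08],1],[[0,0,0],[0,0,0],1]]'
python3 - <<'E'
from h import *
c=grab('wrist','w6.png');s=grab('side','s6.png');t=grab('top','t6.png');print(c['pose'].round(4).tolist())
print(telemetry.get_obs()['eef_pos'])
i=c['img'];a=cv2.resize(cv2.imread('pics/w6.png')[170:320,210:360],(400,400),interpolation=2)
b=cv2.resize(cv2.imread('pics/s6.png')[230:340,225:335],(400,400),interpolation=2)
cv2.imwrite('pics/w6z.png',np.hstack([a,b]))
f=lambda im:cv2.cvtColor(im,6)
for nm,ol,nw in(('side','side0.png','s6.png'),('top','top0.png','t6.png')):
    A=f(cv2.imread('pics/'+ol));B=f(cv2.imread('pics/'+nw));
    x,y=(240,285) if nm=='side' else (290,225)
    w,h=(75,48) if nm=='side' else (20,30)
    print(nm,cv2.phaseCorrelate(A[y:y+h,x:x+w].astype(float),B[y:y+h,x:x+w].astype(float)))
E
```

```text
clock: 11.87
eef_pos: [0.518, -0.1718, 0.206]
tool_rot: [0.378, 0.926, 0.001, 0.004]
ft_force: [0.2, 0.2, -0.2]
grip_width: 0.0177
grasp_force: 58.6
[[0.7001, -0.6767, -0.228, 0.4623], [0.714, 0.6659, 0.2162, -0.1168], [0.0055, -0.3141, 0.9494, 0.3489], [0.0, 0.0, 0.0, 1.0]]
[ 0.5145931  -0.17099436  0.19996533]
side ((1.0650735453657347, -0.2293256069162659), 0.8287623638255203)
top ((0.20134314533129327, 0.15642942779492763), 1.0426918330849049)
```

View pics/w6z.png

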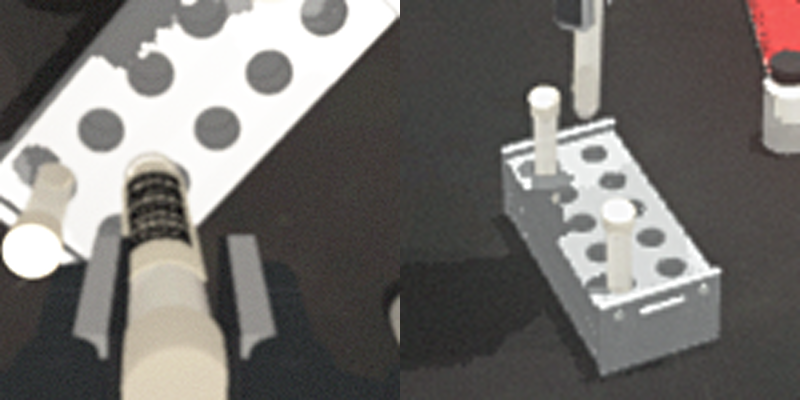

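The tube is in the grip with the label facing the wrist camera. The label's top edge apex is at about crop (165,278) and the tube's bottom rim at about (156,153). The rack and the blanks are still standing where they were. Next I'll check the tube's tilt in the grip.

```bash
cat > tilt.py <<'E'
from h import *
o=telemetry.get_obs();c=grab('wrist','w7.png')
T=np.eye(4);T[:3,:3]=R.from_quat(o['tool_rot']).as_matrix();T[:3,3]=o['eef_pos']
c['pose']=np.linalg.inv(T)@c['pose'];print('cam in tool',c['pose'].round(3).tolist())
g=cv2.cvtColor(cv2.imread('pics/w7.png'),6);sx=lambda p:(np.array(p)/2.667+[210,170])
for nm,p,zs in(('rim',(156,153),(.064,.069,.074)),('labtop',(165,278),(-.005,0,.005)),('labbot?',(153,180),(.045,.05,.055))):
    for z in zs: print(nm,z,onz(c,[sx(p)],z)[0][:2].round(4))
sat=cv2.cvtColor(cv2.imread('pics/w7.png'),cv2.COLOR_BGR2HSV)[...,1]
for r in range(228,300,5): print(r,g[r,250:296:1].tolist())
E
python3 tilt.py
```

```text
cam in tool [[-0.001, 0.952, 0.307, 0.077], [1.0, 0.001, -0.001, 0.001], [-0.001, 0.307, -0.952, -0.143], [0.0, 0.0, 0.0, 1.0]]
rim 0.064 [ 0.0007 -0.0036]
rim 0.069 [-0.0012 -0.0037]
rim 0.074 [-0.003  -0.0038]
labtop -0.005 [ 0.0004 -0.0005]
labtop 0 [-0.0024 -0.0006]
labtop 0.005 [-0.0051 -0.0006]
labbot? 0.045 [ 0.0004 -0.004 ]
labbot? 0.05 [-0.0016 -0.0041]
labbot? 0.055 [-0.0036 -0.0042]
228 [125, 120, 119, 127, 121, 121, 122, 156, 213, 242, 240, 230, 217, 218, 217, 216, 224, 226, 220, 217, 215, 219, 229, 239, 247, 251, 251, 251, 252, 252, 252, 252, 252, 252, 253, 242, 200, 137, 113, 118, 120, 125, 123, 123, 121, 122]
233 [216, 222, 229, 238, 247, 248, 240, 228, 236, 238, 220, 191, 187, 183, 186, 170, 159, 151, 156, 166, 167, 176, 185, 202, 212, 213, 231, 249, 253, 252, 251, 251, 252, 251, 251, 251, 252, 252, 253, 253, 253, 252, 249, 247, 249, 249]
238 [247, 247, 248, 248, 250, 246, 221, 155, 92, 50, 39, 64, 82, 84, 84, 92, 86, 81, 73, 93, 90, 80, 98, 91, 61, 42, 59, 119, 157, 156, 178, 223, 247, 253, 252, 252, 251, 251, 251, 251, 251, 251, 251, 251, 251, 250]
243 [247, 247, 24
[... 1920 characters left out ...]
, 57, 43, 45, 37, 41, 42]
288 [120, 79, 47, 43, 43, 37, 39, 82, 145, 187, 193, 191, 189, 188, 184, 184, 185, 184, 186, 183, 184, 185, 187, 183, 181, 187, 184, 185, 186, 181, 181, 185, 181, 185, 183, 180, 177, 172, 140, 100, 57, 44, 41, 43, 44, 43]
293 [94, 53, 38, 39, 43, 33, 61, 118, 166, 183, 184, 185, 184, 185, 185, 182, 185, 186, 186, 183, 186, 188, 185, 186, 186, 187, 186, 187, 187, 189, 185, 183, 186, 183, 183, 183, 183, 181, 180, 182, 180, 160, 111, 55, 38, 36]
298 [102, 53, 46, 50, 36, 57, 119, 168, 185, 185, 184, 183, 186, 188, 187, 188, 188, 189, 190, 187, 187, 192, 190, 192, 193, 191, 191, 193, 189, 191, 193, 191, 185, 189, 187, 187, 186, 186, 181, 184, 184, 182, 181, 138, 85, 47]
```

```bash
cat > goal.py <<'E'
from h import *
yaw,pit=.225,.70;W=np.array([.608,.195,.234])
look=np.array([np.sin(yaw)*np.cos(pit),-np.cos(yaw)*np.cos(pit),-np.sin(pit)])
n=np.array([np.sin(yaw)*np.sin(pit),-np.cos(yaw)*np.sin(pit),np.cos(pit)])
tx=-look;tz=n;MT=np.c_[tx,np.cross(tz,tx),tz]
def fr(z,x): z=z/np.linalg.norm(z);x=x-z*(x@z);x/=np.linalg.norm(x);return np.c_[x,np.cross(z,x),z]
MTT=fr(np.array([0,.044,-1.]),np.array([1.,0,0])); lab=np.array([.002,-.0018,.024])
L=W+.1*look; MG=MT@MTT.T; PG=L-MG@lab
E
python3 - <<'E'
from goal import *
s=grab('side');o,d=ray(s,[[276.4,261.6]]);
e=telemetry.get_obs();p=R.from_quat(e['tool_rot']).apply([-.007,-.0037,0])+e['eef_pos']
k=((p-o)[:2]@d[0][:2])/(d[0][:2]@d[0][:2]);print('bottom',o+k*d[0],'tcp',e['eef_pos'],'axis xy',p[:2])
print(L,PG,MG.round(3));plan(PG+[0,-.03,.03],MG)
E
```

```text
bottom [ 0.5170529  -0.17878745  0.13328941] tcp [ 0.51349641 -0.17088402  0.19851306] axis xy [ 0.51590554 -0.17842628]
[0.62506412 0.12044363 0.16957823] [0.62958748 0.10401171 0.18668878] [[-0.171  0.98  -0.101]
 [ 0.746  0.195  0.637]
 [ 0.644  0.034 -0.764]]
turn/360 [-0.0389  0.1059  0.0892] deg 51.8 shift/.3 [ 0.2953  0.8537 -0.0615] m 0.2716 end-axes shift/.3 [0.5816 0.5407 0.4349] q [-0.32  0.34  0.06  1.29 -0.    0.45] w 0.017354315759502876
```

```bash
python3 -m inch '[[[0,0,0],[0.0328,0.095,-0.0068],1],[[0,0,0],[0.0328,0.095,-0.0068],1],[[0,0,0],[0.0328,0.095,-0.0068],1],[[0,0,0],[0.0328,0.095,-0.0068],1],[[0,0,0],[0.0328,0.095,-0.0068],1],[[0,0,0],[0.0328,0.095,-0.0068],1],[[0,0,0],[0.0328,0.095,-0.0068],1],[[0,0,0],[0.0328,0.095,-0.0068],1],[[0,0,0],[0.0328,0.095,-0.0068],1],[[0,0,0],[0,0,0],1]]'
python3 -m inch '[[[-0.0043,0.0118,0.0099],[0,0,0],1],[[-0.0043,0.0118,0.0099],[0,0,0],1],[[-0.0043,0.0118,0.0099],[0,0,0],1],[[-0.0043,0.0118,0.0099],[0,0,0],1],[[-0.0043,0.0118,0.0099],[0,0,0],1],[[-0.0043,0.0118,0.0099],[0,0,0],1],[[-0.0043,0.0118,0.0099],[0,0,0],1],[[-0.0043,0.0118,0.0099],[0,0,0],1],[[-0.0043,0.0118,0.0099],[0,0,0],1],[[0,0,0],[0,0,0],1]]'
python3 -c "
from goal import *
plan(PG,MG)"
```

```text
clock: 12.95
eef_pos: [0.6315, 0.0793, 0.2155]
tool_rot: [0.375, 0.927, 0.0, -0.003]
ft_force: [0.5, -0.6, -0.5]
grip_width: 0.0174
grasp_force: 58.7
clock: 13.78
eef_pos: [0.6289, 0.0708, 0.2132]
tool_rot: [0.594, 0.727, 0.228, -0.258]
ft_force: [-1.3, -0.0, -1.5]
grip_width: 0.0172
grasp_force: 58.7
turn/360 [-0.0006 -0.0005 -0.0014] deg 0.6 shift/.3 [0.0248 0.0211 0.1378] m 0.0425 end-axes shift/.3 [0.025  0.0209 0.1378] q [-0.18  0.7   0.48  1.63  0.65  1.09] w 0.0172185512684803
```

```bash
python3 -m inch '[[[0,0,-0.0014],[0.0062,0.0053,0.0345],1],[[0,0,0],[0.0062,0.0053,0.0345],1],[[0,0,0],[0.0062,0.0053,0.0345],1],[[0,0,0],[0.0062,0.0053,0.0345],1],[[0,0,0],[0,0,0],1],[[0,0,0],[0,0,0],1]]'
python3 - <<'E'
from goal import *
plan(PG,MG)
e=telemetry.get_obs();A=R.from_quat(e['tool_rot']).as_matrix()
s=grab('side','s8.png');t=grab('top','t8.png');w=grab('wrist','w8.png')
T=A@MTT; Lm=A@lab+e['eef_pos'];org=Lm-.009*T[:,0]-.044*T[:,2]
d=Lm-W;print('label',Lm,'along',d@look,'across',d@MT[:,1],d@n,'tube x.look deg',np.degrees(np.arccos(-T[:,0]@look)))
for k,c in (('side',s),('top',t)): print(k,'org',proj(c,org),'cap',proj(c,org+.098*T[:,2]),'lab',proj(c,Lm),'win',proj(c,W))
i=cv2.imread('pics/s8.png');x,y=proj(s,Lm)[0].astype(int);a=cv2.resize(i[y-50:y+50,x-50:x+50],(400,400),interpolation=2);print('side crop',x-50,y-50)
i=cv2.imread('pics/t8.png');x,y=proj(t,Lm)[0].astype(int);b=cv2.resize(i[y-50:y+50,x-50:x+50],(400,400),interpolation=2);print('top crop',x-50,y-50)
cv2.imwrite('pics/fin.png',np.hstack([a,b]))
E
```

```text
clock: 14.28
eef_pos: [0.6304, 0.1078, 0.1904]
tool_rot: [0.587, 0.733, 0.23, -0.255]
ft_force: [-0.5, 0.2, 1.3]
grip_width: 0.0171
grasp_force: 58.7
turn/360 [-0.0005  0.0001  0.0017] deg 0.6 shift/.3 [-0.0169 -0.0057  0.0018] m 0.0054 end-axes shift/.3 [-0.0169 -0.0055  0.0018] q [-0.13  0.69  0.41  1.53  0.67  1.14] w 0.017104329090822493
label [0.62578336 0.12416441 0.17330057] along 0.09495066361316869 across -0.0015312437809967402 0.0006138029609920256 tube x.look deg 0.6154521345210302
side org [[276.03101138 185.72218206]] cap [[288.26137472 170.5706342 ]] lab [[279.96150417 176.21361406]] win [[265.42073191 145.84553828]]
top org [[229.56302746 207.66981405]] cap [[248.1530888  198.34575431]] lab [[235.19233156 203.88841862]] win [[207.80299471 207.15969451]]
side crop 229 126
top crop 185 153
```

```bash
python3 -m inch '[[[0,0,0.0017],[-0.0169,-0.0057,0.0018],1],[[0,0,0],[0,0,0],1],[[0,0,0],[0,0,0],1],[[0,0,0],[0,0,0],1]]'
python3 - <<'E'
from goal import *
plan(PG,MG)
e=telemetry.get_obs();A=R.from_quat(e['tool_rot']).as_matrix()
T=A@MTT; Lm=A@lab+e['eef_pos'];org=Lm-.009*T[:,0]-.044*T[:,2];d=Lm-W;print('along',d@look,'across',d@MT[:,1],d@n)
for k,ol in (('side','side0.png'),('top','top0.png')):
    c=grab(k,k+'9.png');g=c['img'].astype(int);b=cv2.imread('pics/'+ol)[:,:,::-1].astype(int)
    q=proj(c,[org,org+.03*T[:,2],org+.06*T[:,2]]);print(k,'pred org,30,60',q.round(1).tolist())
    x,y=q[1].astype(int);m=((g.min(2)>120)&(abs(g-b).max(2)>40)).astype(np.uint8);
    print('x0',x-14,'y0',y-14)
    for r in range(y-14,y+15): print(r,' '.join('%3d'%v for v in g[r,x-14:x+15].mean(1)))
w=grab('wrist','w9.png');gg=cv2.cvtColor(w['img'],7)
for r in (233,238,243,248,253,258,263): print(r,gg[r,250:296].tolist())
E
```

```text
clock: 14.77
eef_pos: [0.6303, 0.1027, 0.1872]
tool_rot: [0.592, 0.729, 0.229, -0.256]
ft_force: [-0.1, -0.9, -0.4]
grip_width: 0.0174
grasp_force: 58.7
turn/360 [-0.     -0.     -0.0003] deg 0.1 shift/.3 [ 0.0024 -0.0015  0.0043] m 0.0015 end-axes shift/.3 [ 0.0024 -0.0015  0.0043] q [-0.14  0.69  0.4   1.52  0.67  1.14] w 0.017369417703219175
along 0.10072473700995453 across -0.0003846268199897583 0.0013121828578513267
side pred org,30,60 [[276.6, 187.6], [280.2, 183.2], [283.9, 178.6]]
x0 266 y0 169
169 123 123 125 126 124 129 128  73  54  62  83  74  66  71  75  74  56  52  50  52  52  48  48  48  49  47  46  47  49
170 125 129 131 129 127 132 131 119  64  62  71  67  55  57  72  72  55  50  48  46  47  46  45  45  48  49  44  48  56
171 132 125 126 125 124 127 123  64  48  51  49  51  47  46  60  70  56  50  53  47  46  43  46  47  56  50  43  65  87
172 118  62  54  60  55  61  55  51  49  49  45  48  48  46  49  68  56  51  51  47  43  44  93 144 123 103  51  79 111
173  61  50  50  48  52  53  54  51  56  50  49  47  49  48  47  49  46  52  51  46  37  74 214 255 203 182  78 
[... 7235 characters left out ...]
5, 57, 57, 59, 59, 56, 55, 58, 52, 52, 57, 57]
253 [55, 57, 51, 52, 79, 149, 192, 187, 133, 106, 119, 121, 113, 141, 134, 161, 228, 250, 239, 225, 232, 230, 221, 218, 216, 203, 161, 111, 84, 132, 232, 254, 226, 121, 55, 49, 59, 57, 58, 55, 53, 58, 55, 57, 58, 57]
258 [214, 215, 216, 211, 186, 141, 138, 149, 123, 95, 82, 64, 99, 146, 123, 110, 120, 114, 91, 93, 115, 129, 132, 107, 102, 95, 86, 82, 66, 72, 139, 243, 254, 235, 130, 60, 51, 60, 53, 56, 51, 54, 60, 54, 82, 150]
263 [246, 246, 248, 249, 202, 111, 66, 47, 45, 103, 192, 248, 254, 254, 255, 255, 255, 255, 255, 255, 255, 255, 255, 255, 255, 255, 255, 255, 255, 255, 255, 254, 254, 255, 235, 125, 62, 53, 61, 59, 60, 49, 55, 59, 66, 131]
```

```bash
python3 -m inch '[[[0,0,0],[0,0,0.004],1],[[0,0,0],[0,0,0],1],[[0,0,0],[0,0,0],1],[[0,0,0],[0,0,0],1],[[0,0,0],[0,0,0],1],[[0,0,0],[0,0,0],1]]' && python3 -c "
from goal import *
plan(PG,MG); print(telemetry.get_obs()['joint_vel'].round(3)); print(workorder.job_done())"
```

```text
clock: 15.42
eef_pos: [0.6301, 0.104, 0.1863]
tool_rot: [0.592, 0.729, 0.229, -0.256]
ft_force: [0.3, -0.5, -0.5]
grip_width: 0.0173
grasp_force: 58.7
turn/360 [-0.0001  0.     -0.0002] deg 0.1 shift/.3 [ 0.0012 -0.0016 -0.0006] m 0.0006 end-axes shift/.3 [ 0.0012 -0.0016 -0.0006] q [-0.13  0.69  0.4   1.52  0.67  1.15] w 0.017254489375633484
[-0.     0.001 -0.001  0.     0.001 -0.002]
the job is handed in; nothing more can be done
None
```

The job is handed in at about 15.5 s: the gripper is holding the barcoded tube still, cap up, with the label squarely facing the scanner window about 10 cm away, centred to within a few millimetres by my measurements. The verdict wasn't shown to me, and pictures after the lift put any rack movement at about 2 mm or less; I didn't re-measure the vials, pot or scanner.

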